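# Test the stop button of the sink's waste disposer

### The job

Test the stop button of the waste disposer beside the sink: push the wide mushroom head on its metal box straight down until it clicks and stays down by itself when you let go of it. Then grip the head, twist it clockwise (seen from above) as far as it goes to release it, and let go, so that it ends fully up again. Do not press the small start button on the other box, and leave the things on the worktop where they are.

Things in the scene. Friction and masses are not known exactly. Their poses are not given: they have to be found in the camera images.
- stop_box: fixed metal box of the stop button, 84 x 84 mm, 58 mm tall, on the worktop; origin under its centre, z up. On it a 30 mm wide steel collar 8 mm high and, on the collar's axis, the mushroom head.
- stop_top (a point): centre of the top of the mushroom head: round, black, 44 mm in diameter, 29 mm tall, three white dashes on top; its ribbed vertical side, to grip, reaches from 6 to 25 mm below this point. 112 mm above the worktop when up, about 103 mm when latched down. z up, along the push and turn axis.
- stop_press (a joint): how far the head is pushed down, in m: 0 fully up, 0.011 at the bottom stop. Pushing past 0.0095 latches it (about 5 N); released, it then rests at about 0.009 until it is twisted. A spring lifts it.
- stop_turn (a joint): how far the head is twisted clockwise seen from above, in rad: 0 at rest, 1.0 at the stop. Twisting past 0.6 frees the latch (about 0.15 N m); hold it near the stop, then let go: the head springs up and turns back to 0 by itself.
- start_top (a point): centre of the top of the small start button, 22 mm in diameter on a 38 mm steel collar, 76 mm above the worktop, on the other metal box of the same size (84 x 84 x 58 mm). Not to be pressed.
- start (a joint): how far the start button is pressed, in m: 0 up, 0.006 fully down; leave at 0
- mug: white mug, 80 mm wide, 90 mm tall, handle on one side; origin under its centre; leave it
- spoon: wooden spoon lying flat, 170 mm long; origin near its middle; leave it
- jar: glass jar with steel lid, 80 mm wide, 110 mm tall; origin under its centre; leave it
- soap: amber soap bottle, 60 mm wide, 170 mm tall; origin under its centre; leave it
- bowl: blue bowl, 140 mm wide, 60 mm tall; origin under its centre; leave it
- tumbler: drinking glass, 70 mm wide, 100 mm tall; origin under its centre; leave it
Mind the look-alikes: they are no part of the job. Leave any yellow look-alike of the part that bears start_top alone.

How it is judged:
On the way, in this order (a step that is already met when the one before it is completed fails the run):
1. the head is pushed until it latches, and stays down with nothing touching it (value of joint stop_press above 0.007 m and value of joint stop_turn below 0.3 rad and contact force between stop_box and the arm below 0.05 N and contact force between stop_box and the fingers below 0.05 N), for 0.2 s.
2. the head is twisted clockwise past its release (value of joint stop_turn above 0.5 rad), for 0.05 s.
At the end, for the whole second after the job is handed in: After having been latched and twisted free, the head is fully up (pushed in less than 1.5 mm), turned back to within 0.1 rad of rest, and the start button is up (value of joint each of stop_press, start below 0.0015 m and value of joint stop_turn below 0.1 rad); the robot touches nothing.
It fails at once if the start button is pressed (more than 3 mm) (value of joint start above 0.003 m).
It fails at once if the crockery, spoon, jar or bottle is moved by more than 30 mm (distance of any of mug, spoon, jar, soap, bowl, tumbler from where it was at the start of the episode above 0.03 m).
It also fails if it takes over 48 s, if anything falls off the work surface, if the arm or the gripper's body presses on something with over 40 N, if the wrist force passes 120 N, or if a joint passes its speed limit or range.

### The arm

A 7-joint arm with a two-finger parallel gripper is mounted at the origin on the work surface. World frame = base frame: x ahead of the robot, y to its left, z up, the work surface at z = 0. Lengths are in m, angles in rad, forces in N, time in s.
With the tool pointing down it reaches from about 0.425 to 0.875 m from the base axis. Payload 4.7 kg.
Tool frame: the origin (TCP) lies on the centre line of the jaws, within the pads' length; the fingertips stand 14 mm ahead of it and the grasp point (between the pads) lies 5 mm behind it; z points along the fingers, y is the line along which they close (so a half turn about z gives the same grasp; the last joint's range is limited). The gripper opens to 87 mm and grips with 3 to 60 N. Pads are 19 mm wide; open, the fingers measure 117 mm over their backs; the gripper's body (75 mm by 190 mm) begins 51 mm behind the grasp point.
Start: joints at [-1.087, 0.321, -0.07, 1.45, 0.023, 1.371, -0.057], TCP at [0.294, 0.58, 0.237] pointing down, gripper open.
Joint ranges: [-2.86, 2.86], [-0.3, 2.09], [-1.38, 1.24], [0.06, 2.45], [-1.56, 4.7], [0.09, 2.05], [-2.69, 2.69]. Speed limits (rad/s): [2.57, 2.57, 3.14, 3.14, 3.14, 3.14, 3.14].

### API

Orientations are given as a rotation vector (axis times angle).
In Python, from bench import ctrl gives the robot as it stands.
- The arm moves only by the tool send_rows, never from a script. Its argument "steps" is a list of rows, each an object of numbers: "tx", "ty", "tz": the shift along the tool's x, y, z in units of 60 mm (1.0 is 60 mm); "turn": the turn about the tool's z in units of 8 degrees (1.0 is 8 degrees); "grip": the opening, from 0 (shut) to 1 (fully open). A call has 1 to 12 rows; each row shifts and turns the commanded pose from where the row before left it, along the tool's axes as they then stand; what a row does not reach is not made up. A row lasts 1/8 s, in which the tool goes at most 62.5 mm and 10.7 degrees, less where a joint would pass 70% of its speed; a pose out of reach is approached as far as the arm can. A call is refused whole if a number of a shift passes 1 or a number of a turn 1, either way. A call with a gripper value outside its range is refused whole. The fingers move at their own pace and stop on an object; "newtons" is the grip in N (left out, the last holds). Time passes only in rows, so rows that do not move let the fingers close. It gives the time, the measured TCP pose, the force, the opening and the grip force at its end, in the units of the state.
- ctrl.get_state(): the state, without advancing time (a new reading comes with each control period).
- ctrl.get_image(name): name is "scene" or "top" or "wrist"; returns a dict with "pixels" (420x560x3 uint8, red, green, blue), "K" (3x3 intrinsics, pixels), "cam_to_world" (4x4, takes a point from camera to world coordinates); the wrist camera has in their place "T_tool_cam" (4x4, takes a point from camera to tool coordinates, whose origin is the TCP and whose axes are the flange's). Camera axes: x right, y down, z forward; pixel columns grow to the right and rows downward; lengths in m; the calibration is good to about 2 mm. The wrist camera is an equidistant fisheye: a pixel r from the principal point sees the ray r / f radians off the axis. A picture is of the moment at which its call begins: read the wrist's pose just before it. There is no depth.
- ctrl.close_job(): hands the job in; it is judged then, once.
The state is a dict: "time": time; "joint_positions": joint angles; "qd": joint speeds; "joint_torque": joint torques, N m; "position": TCP position; "tool_rot": TCP orientation; "ft_force": force on the tool from outside, world axes, zero at the start; "torque": the same for the moment, N m; "grip_width": opening from 0.0 (shut) to 1.0 (fully open); "grip_force": force on a finger pad.
Only numpy, scipy, OpenCV 4.12 (cv2) and the standard library are available. Lean on these libraries where they do the work, as an engineer would, in place of code of your own. Each camera call takes 0.05 s, during which the arm holds its last target. There are 200 camera calls.

## Working session

There is one attempt and no reset: what is moved stays moved. The work goes in short steps, Python scripts to look and compute and a tool call to move; the robot and the scene stay as the last step left them, time stands still between calls to the robot, and variables do not carry over. Pictures are saved under pics/ and viewed, at most 10 in all, crops included, and the job is handed in when it is done.

Besides the shell and the picture viewer there is one more tool, called after "Call:" by a JSON object that holds its "fn" and its "kwargs", one argument or row to a line. send_rows: Moves the arm, as the interface text tells. Its arguments: {"type":"object","properties":{"steps":{"type":"array"},"newtons":{"type":"number"}},"required":["steps"]}

```bash
mkdir -p pics; cat > h.py <<'E'
import numpy as np,cv2
from bench import ctrl
def save(n,f):
    d=ctrl.get_image(n); cv2.imwrite(f,d["pixels"][:,:,::-1]); return d
def plane(d,u,v,z):
    K=np.array(d["K"]);T=np.array(d["cam_to_world"])
    r=T[:3,:3]@np.linalg.solve(K,[u,v,1]);o=T[:3,3]
    return o+r*(z-o[2])/r[2]
E
python3 - <<'E'
from h import *
import pickle
a=save("scene","pics/s1.png");b=save("top","pics/t1.png")
pickle.dump((a,b),open("d.pkl","wb"))
for d in(a,b):print(np.round(d["cam_to_world"],3))
cv2.imwrite("pics/st.png",cv2.resize(np.vstack([a["pixels"],b["pixels"]])[:,:,::-1],None,fx=.7,fy=.7))
s=ctrl.get_state();print(s["time"],s["position"],s["tool_rot"])
E
```

```text
[[-0.473  0.543 -0.694  1.538]
 [ 0.881  0.274 -0.386  0.518]
 [-0.019 -0.794 -0.608  0.954]
 [ 0.     0.     0.     1.   ]]
[[-0.013 -0.998  0.06   0.472]
 [-1.     0.013  0.014 -0.056]
 [-0.015 -0.06  -0.998  1.119]
 [ 0.     0.     0.     1.   ]]
0.1 [0.2940839  0.57913469 0.23558974] [-7.31075250e-01 -3.05502200e+00  2.63816172e-03]
```

View pics/t1.png

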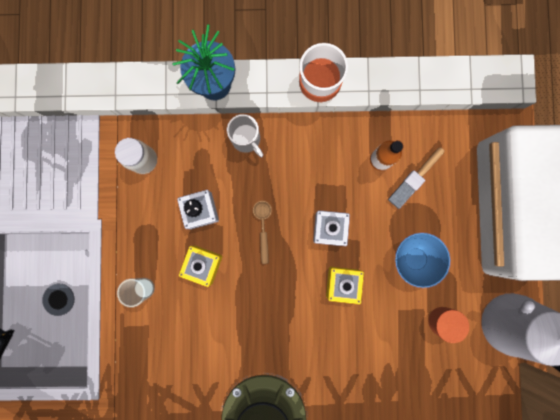

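View pics/s1.png

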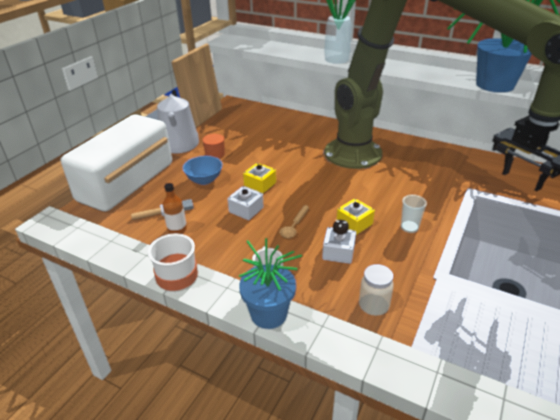

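The top view shows four boxes:
- Grey at (196,208), with a wide black mushroom head carrying white dashes.
- Grey at (332,228), with a small button: this is the start box.
- Yellow at (199,266) and (346,286): look-alikes.

Only (196,208) fits stop_box. I'll confirm it in an enlarged crop and measure it.

```bash
python3 - <<'E'
from h import *
import pickle
a,b=pickle.load(open("d.pkl","rb"))
t=b["pixels"][180:240,165:225];s=a["pixels"][205:265,310:370]
cv2.imwrite("pics/c1.png",cv2.resize(np.hstack([t,s])[:,:,::-1],(800,400),interpolation=cv2.INTER_CUBIC))
def blob(d,x0,y0,x1,y1):
    g=d["pixels"][y0:y1,x0:x1].max(2); m=(g<60).astype(np.uint8)
    m=cv2.morphologyEx(m,cv2.MORPH_CLOSE,np.ones((5,5)))
    n,l,st,c=cv2.connectedComponentsWithStats(m);i=1+st[1:,4].argmax()
    cs,_=cv2.findContours((l==i).astype(np.uint8),0,2)
    print(st[i]+[x0,y0,0,0,0],cv2.minEnclosingCircle(cs[0]));return c[i]+[x0,y0]
p=blob(b,175,190,215,228);print(p,plane(b,*p,.107))
q=blob(a,325,215,357,245);print(q,plane(a,*q,.1))
# box outline: gray top
g=b["pixels"][185:235,170:225];hsv=cv2.cvtColor(g,cv2.COLOR_RGB2HSV)
m=((hsv[...,1]<60)&(hsv[...,2]>90)).astype(np.uint8)
cs,_=cv2.findContours(m,0,2);r=cv2.minAreaRect(max(cs,key=cv2.contourArea));print(r)
c=np.array(r[0])+[170,185];print("box",plane(b,*c,.055),[plane(b,*(k+[170,185]),.058)[:2].round(3) for k in cv2.boxPoints(r)])
E
```

```text
[185 199  17  18 226] ((17.680328369140625, 17.598360061645508), 8.716085433959961)
[193.03539823 207.54867257] [0.55098421 0.16441694 0.107     ]
[334 221  14  13 126] ((15.182927131652832, 12.060976028442383), 6.8992414474487305)
[339.96825397 227.61111111] [0.55994436 0.17117129 0.1       ]
((27.36514663696289, 24.36929702758789), (34.011470794677734, 34.78445816040039), 75.0685806274414)
box [0.55012178 0.1644726  0.055     ] [array([0.582, 0.219]), array([0.604, 0.131]), array([0.518, 0.109]), array([0.496, 0.196])]
```

View pics/c1.png

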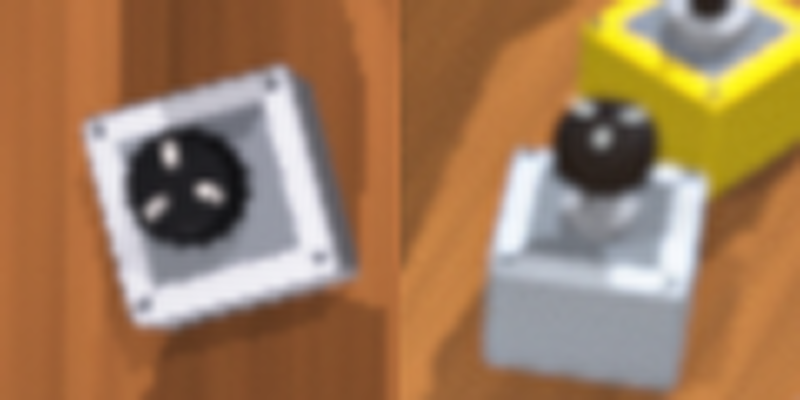

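The crop confirms it: black ribbed head with three white dashes on a steel collar, on the grey box. Its centre is near (0.551, 0.164). Next I'll work out the move above it.

```bash
cat >> h.py <<'E'
from scipy.spatial.transform import Rotation as R
def delta(tgt):
    s=ctrl.get_state();M=R.from_rotvec(s["tool_rot"]).as_matrix()
    print("t",s["time"],"pos",np.round(s["position"],4),"q7",round(s["joint_positions"][6],2),"axes\n",M.round(3),"\nF",np.round(s["ft_force"],2),"units",(M.T@(np.array(tgt)-s["position"])/.06).round(3))
E
python3 -c "
from h import *
delta([.551,.1645,.235])"
```

```text
t 0.1 pos [0.2941 0.5791 0.2356] q7 -0.06 axes
 [[-0.892  0.453 -0.001]
 [ 0.453  0.892 -0.002]
 [-0.    -0.002 -1.   ]] 
F [ 0.22  0.68 -0.5 ] units [-6.946 -4.224  0.018]
```

Call:
{"fn": "send_rows", "kwargs": {
  "steps": [
    {"tx": -0.5,"ty": -0.3,"grip": 1},
    {"tx": -0.72,"ty": -0.44},
    {"tx": -0.72,"ty": -0.44},
    {"tx": -0.72,"ty": -0.44},
    {"tx": -0.72,"ty": -0.44},
    {"tx": -0.72,"ty": -0.44},
    {"tx": -0.72,"ty": -0.44},
    {"tx": -0.72,"ty": -0.44},
    {"tx": -0.72,"ty": -0.44},
    {"tx": -0.69,"ty": -0.4},
    {"grip": 1},
    {"grip": 1}
  ]
}}

```text
validation failed for argument at $.st...
```

```bash
python3 - <<'E'
from h import *
delta([.551,.1645,.235])
import pickle
s=ctrl.get_state();d=save("wrist","pics/w1.png");pickle.dump((s,d),open("w.pkl","wb"))
print(d["K"],np.round(d["T_tool_cam"],4))
E
```

```text
t 0.1 pos [0.2941 0.5791 0.2356] q7 -0.06 axes
 [[-0.892  0.453 -0.001]
 [ 0.453  0.892 -0.002]
 [-0.    -0.002 -1.   ]] 
F [ 0.22  0.68 -0.5 ] units [-6.946 -4.224  0.018]
[[325.1922621    0.         278.48418951]
 [  0.         325.1922621  218.11225667]
 [  0.           0.           1.        ]] [[ 1.000e-04 -9.630e-01 -2.696e-01  7.320e-02]
 [ 1.000e+00  1.000e-04 -2.000e-04 -1.000e-04]
 [ 3.000e-04 -2.696e-01  9.630e-01 -1.484e-01]
 [ 0.000e+00  0.000e+00  0.000e+00  1.000e+00]]
```

View pics/w1.png

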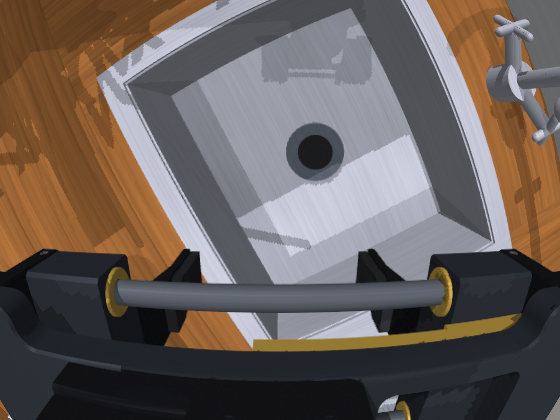

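The call was refused and nothing moved. The wrist picture shows only the sink, with its drain at (315,152) and the tap at (510,80), which is on the side we move away from. I'll send complete rows.

Call:
{"fn": "send_rows", "kwargs": {
  "steps": [
    {"tx": -0.5,"ty": -0.3,"tz": 0,"turn": 0,"grip": 1},
    {"tx": -0.72,"ty": -0.44,"tz": 0,"turn": 0,"grip": 1},
    {"tx": -0.72,"ty": -0.44,"tz": 0,"turn": 0,"grip": 1},
    {"tx": -0.72,"ty": -0.44,"tz": 0,"turn": 0,"grip": 1},
    {"tx": -0.72,"ty": -0.44,"tz": 0,"turn": 0,"grip": 1},
    {"tx": -0.72,"ty": -0.44,"tz": 0,"turn": 0,"grip": 1},
    {"tx": -0.72,"ty": -0.44,"tz": 0,"turn": 0,"grip": 1},
    {"tx": -0.72,"ty": -0.44,"tz": 0,"turn": 0,"grip": 1},
    {"tx": -0.72,"ty": -0.44,"tz": 0,"turn": 0,"grip": 1},
    {"tx": -0.69,"ty": -0.4,"tz": 0,"turn": 0,"grip": 1},
    {"tx": 0,"ty": 0,"tz": 0,"turn": 0,"grip": 1},
    {"tx": 0,"ty": 0,"tz": 0,"turn": 0,"grip": 1}
  ]
}}

```text
time: 1.65
position: [0.551, 0.1658, 0.2362]
tool_rot: [-0.73, -3.054, -0.001]
ft_force: [0.0, 0.1, 0.2]
grip_width: 1.0
grip_force: 0.0
```

```bash
python3 - <<'E'
from h import *
delta([.551,.1645,.235])
import pickle
s=ctrl.get_state();d=save("wrist","pics/w2.png");pickle.dump((s,d),open("w.pkl","wb"))
E
```

```text
t 1.65 pos [0.551  0.1658 0.2362] q7 0.8 axes
 [[-0.892  0.452 -0.001]
 [ 0.452  0.892  0.001]
 [ 0.001  0.    -1.   ]] 
F [0.02 0.08 0.24] units [-0.01  -0.019  0.02 ]
```

View pics/w2.png

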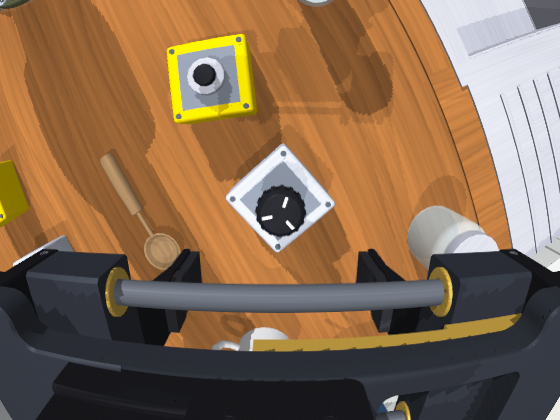

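The head is at about (281,210), nearly centred between the jaws. The yellow box is at (210,78), the jar at (450,240) and the spoon at (140,210). Next I'll cast the ray to locate the head.

```bash
python3 - <<'E'
from h import *
import pickle
s,d=pickle.load(open("w.pkl","rb"))
g=d["pixels"][150:250,225:340];m=(g.max(2)<60).astype(np.uint8)
m=cv2.morphologyEx(m,cv2.MORPH_CLOSE,np.ones((9,9)))
n,l,st,c=cv2.connectedComponentsWithStats(m);i=1+st[1:,4].argmax()
cs,_=cv2.findContours((l==i).astype(np.uint8),0,2)
C,r=cv2.minEnclosingCircle(cs[0]);print(st[i],c[i]+[225,150],C[0]+225,C[1]+150,r)
K=d["K"];T=np.array(d["T_tool_cam"]);M=R.from_rotvec(s["tool_rot"]).as_matrix()
def ray(u,v):
    x=np.array([u-K[0][2],v-K[1][2]])/K[0][0];t=np.hypot(*x)
    k=np.r_[x/t*np.sin(t),np.cos(t)]
    return np.array(s["position"])+M@T[:3,3],M@T[:3,:3]@k
for uv in(c[i]+[225,150],(C[0]+225,C[1]+150),(281,211)):
  o,k=ray(*uv)
  for z in(.112,.105):print(uv,z,(o+k*(z-o[2])/k[2]).round(4))
E
```

```text
[  31   36   50   51 1909] [280.32582504 210.59926663] 280.5 210.58163452148438 25.423385620117188
[280.32582504 210.59926663] 0.112 [0.5483 0.1688 0.112 ]
[280.32582504 210.59926663] 0.105 [0.5499 0.168  0.105 ]
(280.5, 210.58163452148438) 0.112 [0.5483 0.1689 0.112 ]
(280.5, 210.58163452148438) 0.105 [0.5499 0.1682 0.105 ]
(281, 211) 0.112 [0.5489 0.1692 0.112 ]
(281, 211) 0.105 [0.5505 0.1684 0.105 ]
```

Call:
{"fn": "send_rows", "kwargs": {
  "steps": [
    {"tx": 0.02,"ty": 0.01,"tz": 0,"turn": 0,"grip": 0},
    {"tx": 0,"ty": 0,"tz": 0.3,"turn": 0,"grip": 0},
    {"tx": 0,"ty": 0,"tz": 0.4,"turn": 0,"grip": 0},
    {"tx": 0,"ty": 0,"tz": 0.4,"turn": 0,"grip": 0},
    {"tx": 0,"ty": 0,"tz": 0.3,"turn": 0,"grip": 0},
    {"tx": 0,"ty": 0,"tz": 0.2,"turn": 0,"grip": 0},
    {"tx": 0,"ty": 0,"tz": 0.1,"turn": 0,"grip": 0},
    {"tx": 0,"ty": 0,"tz": 0,"turn": 0,"grip": 0},
    {"tx": 0,"ty": 0,"tz": 0,"turn": 0,"grip": 0}
  ],
  "newtons": 10
}}

```text
time: 2.82
position: [0.5512, 0.1663, 0.1354]
tool_rot: [0.731, 3.054, 0.001]
ft_force: [0.7, 0.3, -0.3]
grip_width: 0.059
grip_force: 0.0
```

Call:
{"fn": "send_rows", "kwargs": {
  "steps": [
    {"tx": 0,"ty": 0,"tz": 0.12,"turn": 0,"grip": 0},
    {"tx": 0,"ty": 0,"tz": 0.06,"turn": 0,"grip": 0},
    {"tx": 0,"ty": 0,"tz": 0.06,"turn": 0,"grip": 0},
    {"tx": 0,"ty": 0,"tz": 0.04,"turn": 0,"grip": 0},
    {"tx": 0,"ty": 0,"tz": 0,"turn": 0,"grip": 0}
  ]
}}

```text
time: 3.45
position: [0.551, 0.1664, 0.1179]
tool_rot: [0.731, 3.055, 0.001]
ft_force: [0.3, 0.3, 2.1]
grip_width: 0.0
grip_force: 1.5
```

Call:
{"fn": "send_rows", "kwargs": {
  "steps": [
    {"tx": 0,"ty": 0,"tz": 0.03,"turn": 0,"grip": 0},
    {"tx": 0,"ty": 0,"tz": 0,"turn": 0,"grip": 0}
  ]
}}

```text
time: 3.7
position: [0.551, 0.1663, 0.1162]
tool_rot: [0.731, 3.055, 0.001]
ft_force: [1.1, 0.7, 4.7]
grip_width: 0.005
grip_force: 2.2
```

Call:
{"fn": "send_rows", "kwargs": {
  "steps": [
    {"tx": 0,"ty": 0,"tz": 0.03,"turn": 0,"grip": 0},
    {"tx": 0,"ty": 0,"tz": 0,"turn": 0,"grip": 0}
  ]
}}

```text
time: 3.95
position: [0.5512, 0.1664, 0.115]
tool_rot: [0.731, 3.054, 0.001]
ft_force: [-0.8, 0.3, 7.3]
grip_width: 0.003
grip_force: 3.9
```

Call:
{"fn": "send_rows", "kwargs": {
  "steps": [
    {"tx": 0,"ty": 0,"tz": 0.03,"turn": 0,"grip": 0},
    {"tx": 0,"ty": 0,"tz": 0,"turn": 0,"grip": 0}
  ]
}}

```text
time: 4.2
position: [0.5517, 0.1665, 0.1148]
tool_rot: [0.731, 3.053, 0.003]
ft_force: [-2.0, 0.2, 15.3]
grip_width: 0.001
grip_force: 7.5
```

It has bottomed out: the force rose to 15 N with almost no travel. I'll lift off and look.

Call:
{"fn": "send_rows", "kwargs": {
  "steps": [
    {"tx": 0,"ty": 0,"tz": -0.2,"turn": 0,"grip": 0},
    {"tx": 0,"ty": 0,"tz": -0.4,"turn": 0,"grip": 0},
    {"tx": 0,"ty": 0,"tz": -0.4,"turn": 0,"grip": 0},
    {"tx": 0,"ty": 0,"tz": -0.4,"turn": 0,"grip": 1},
    {"tx": 0,"ty": 0,"tz": -0.3,"turn": 0,"grip": 1},
    {"tx": 0,"ty": 0,"tz": 0,"turn": 0,"grip": 1},
    {"tx": 0,"ty": 0,"tz": 0,"turn": 0,"grip": 1},
    {"tx": 0,"ty": 0,"tz": 0,"turn": 0,"grip": 1},
    {"tx": 0,"ty": 0,"tz": 0,"turn": 0,"grip": 1}
  ]
}}

```text
time: 5.32
position: [0.5503, 0.166, 0.2136]
tool_rot: [-0.731, -3.054, 0.001]
ft_force: [0.2, -0.3, -0.8]
grip_width: 0.605
grip_force: 0.0
```

```bash
python3 - <<'E'
from h import *
import pickle
delta([.550,.167,.0825])
s=ctrl.get_state();d=save("wrist","pics/w3.png");a=save("scene","pics/s2.png")
o=pickle.load(open("d.pkl","rb"))[0]
for e in(o,a):
  g=e["pixels"][213:245,325:357].max(2)<60
  g=cv2.morphologyEx(g.astype(np.uint8),cv2.MORPH_CLOSE,np.ones((5,5)))
  n,l,st,c=cv2.connectedComponentsWithStats(g);i=1+st[1:,4].argmax();print("scene",st[i],c[i])
g=d["pixels"][150:250,225:340];m=(g.max(2)<60).astype(np.uint8)
m=cv2.morphologyEx(m,cv2.MORPH_CLOSE,np.ones((9,9)))
n,l,st,c=cv2.connectedComponentsWithStats(m);i=1+st[1:,4].argmax();uv=c[i]+[225,150];print(st[i],uv)
K=d["K"];T=np.array(d["T_tool_cam"]);M=R.from_rotvec(s["tool_rot"]).as_matrix()
x=(uv-[K[0][2],K[1][2]])/K[0][0];t=np.hypot(*x);k=M@T[:3,:3]@np.r_[x/t*np.sin(t),np.cos(t)];p=np.array(s["position"])+M@T[:3,3]
for z in(.112,.103):print((p+k*(z-p[2])/k[2]).round(4))
cv2.imwrite("pics/c2.png",cv2.resize(np.hstack([o["pixels"][200:270,300:370],a["pixels"][200:270,300:370]])[:,:,::-1],(800,400),interpolation=cv2.INTER_CUBIC))
E
```

```text
t 5.325 pos [0.5503 0.166  0.2136] q7 0.8 axes
 [[-0.892  0.453 -0.001]
 [ 0.453  0.892 -0.001]
 [ 0.001 -0.001 -1.   ]] 
F [ 0.24 -0.31 -0.82] units [0.011 0.014 2.185]
scene [  9   8  14  13 126] [14.96825397 14.61111111]
scene [  8  10  14  13 131] [14.66412214 16.87022901]
[  30   39   52   53 2106] [280.55318139 215.35849953]
[0.546  0.1698 0.112 ]
[0.5482 0.1687 0.103 ]
```

View pics/c2.png

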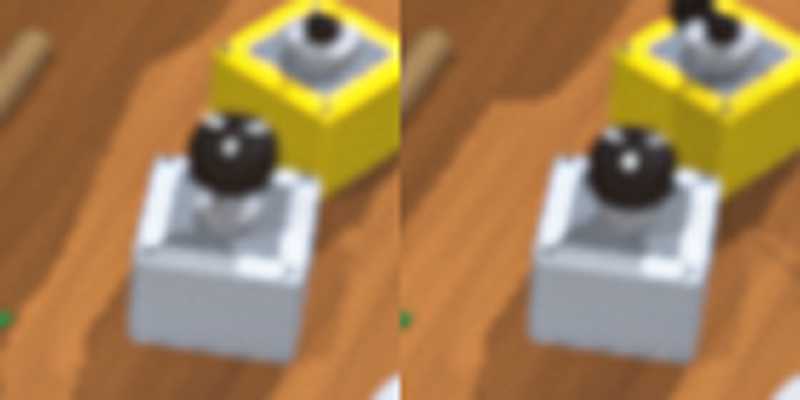

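The head sits about 2.3 px lower in the right half of the crop (head near (632,165)), so it is latched. Now I'll open fully, descend around it and grip.

Call:
{"fn": "send_rows", "kwargs": {
  "steps": [
    {"tx": 0.02,"ty": 0.02,"tz": 0,"turn": 0,"grip": 1},
    {"tx": 0,"ty": 0,"tz": 0,"turn": 0,"grip": 1},
    {"tx": 0,"ty": 0,"tz": 0.2,"turn": 0,"grip": 1},
    {"tx": 0,"ty": 0,"tz": 0.4,"turn": 0,"grip": 1},
    {"tx": 0,"ty": 0,"tz": 0.4,"turn": 0,"grip": 1},
    {"tx": 0,"ty": 0,"tz": 0.4,"turn": 0,"grip": 1},
    {"tx": 0,"ty": 0,"tz": 0.4,"turn": 0,"grip": 1},
    {"tx": 0,"ty": 0,"tz": 0.26,"turn": 0,"grip": 1},
    {"tx": 0,"ty": 0,"tz": 0.1,"turn": 0,"grip": 1},
    {"tx": 0,"ty": 0,"tz": 0,"turn": 0,"grip": 1},
    {"tx": 0,"ty": 0,"tz": 0,"turn": 0,"grip": 1}
  ]
}}

```text
time: 6.8
position: [0.5509, 0.168, 0.0857]
tool_rot: [0.731, 3.054, 0.002]
ft_force: [0.7, -0.1, 0.0]
grip_width: 1.002
grip_force: 0.0
```

Call:
{"fn": "send_rows", "kwargs": {
  "steps": [
    {"tx": 0,"ty": 0,"tz": 0,"turn": 0,"grip": 0.4},
    {"tx": 0,"ty": 0,"tz": 0,"turn": 0,"grip": 0.4},
    {"tx": 0,"ty": 0,"tz": 0,"turn": 0,"grip": 0.4},
    {"tx": 0,"ty": 0,"tz": 0,"turn": 0,"grip": 0.4},
    {"tx": 0,"ty": 0,"tz": 0,"turn": 0,"grip": 0.4},
    {"tx": 0,"ty": 0,"tz": 0,"turn": 0,"grip": 0.4}
  ],
  "newtons": 15
}}

```text
time: 7.55
position: [0.5502, 0.1679, 0.0848]
tool_rot: [0.731, 3.055, 0.0]
ft_force: [0.4, 0.9, -0.3]
grip_width: 0.498
grip_force: 15.0
```

Call:
{"fn": "send_rows", "kwargs": {
  "steps": [
    {"tx": 0,"ty": 0,"tz": 0,"turn": 0,"grip": 0.4},
    {"tx": 0,"ty": 0,"tz": 0,"turn": 0.5,"grip": 0.4},
    {"tx": 0,"ty": 0,"tz": 0,"turn": 0.7,"grip": 0.4},
    {"tx": 0,"ty": 0,"tz": 0,"turn": 0.7,"grip": 0.4},
    {"tx": 0,"ty": 0,"tz": 0,"turn": 0.7,"grip": 0.4},
    {"tx": 0,"ty": 0,"tz": 0,"turn": 0.7,"grip": 0.4},
    {"tx": 0,"ty": 0,"tz": 0,"turn": 0.7,"grip": 0.4},
    {"tx": 0,"ty": 0,"tz": 0,"turn": 0.7,"grip": 0.4},
    {"tx": 0,"ty": 0,"tz": 0,"turn": 0.7,"grip": 0.4},
    {"tx": 0,"ty": 0,"tz": 0,"turn": 0.7,"grip": 0.4},
    {"tx": 0,"ty": 0,"tz": 0,"turn": 0,"grip": 0.4}
  ],
  "newtons": 25
}}

```text
time: 8.93
position: [0.5508, 0.1684, 0.0857]
tool_rot: [1.926, 2.481, 0.003]
ft_force: [0.2, -0.1, 4.2]
grip_width: 0.491
grip_force: 25.0
```

```bash
python3 -c "
from h import *
delta([.550,.168,.085]);s=ctrl.get_state();print(s['torque'],s['grip_width'],s['grip_force'])"
```

```text
t 8.925 pos [0.5508 0.1684 0.0857] q7 0.0 axes
 [[-0.248  0.969  0.002]
 [ 0.969  0.248  0.001]
 [ 0.001  0.002 -1.   ]] 
F [ 0.15 -0.09  4.19] units [-0.002 -0.015  0.011]
[0.11509565 0.05410358 0.09416215] 0.49078426097366695 25.001234383089468
```

The tool has turned 49° clockwise, and the +4 N upward spring force suggests the latch is free. I'll go on to the stop.

Call:
{"fn": "send_rows", "kwargs": {
  "steps": [
    {"tx": 0,"ty": 0,"tz": 0,"turn": 0.5,"grip": 0.4},
    {"tx": 0,"ty": 0,"tz": 0,"turn": 0.4,"grip": 0.4},
    {"tx": 0,"ty": 0,"tz": 0,"turn": 0,"grip": 0.4},
    {"tx": 0,"ty": 0,"tz": 0,"turn": 0,"grip": 0.4}
  ]
}}

```text
time: 9.43
position: [0.5509, 0.1683, 0.0854]
tool_rot: [2.077, 2.356, 0.003]
ft_force: [1.5, 1.9, 3.6]
grip_width: 0.487
grip_force: 25.0
```

```bash
python3 -c "
from h import *
delta([.550,.168,.085]);s=ctrl.get_state();print(s['torque'],s['grip_width'],s['grip_force'])"
```

```text
t 9.425 pos [0.5509 0.1683 0.0854] q7 -0.12 axes
 [[-0.125  0.992  0.002]
 [ 0.992  0.125  0.001]
 [ 0.001  0.002 -1.   ]] 
F [1.55 1.93 3.59] units [-0.003 -0.015  0.006]
[ 0.30562665 -0.24299809  0.09225619] 0.48658624158606845 25.000670464360155
```

At 56° (about 0.98 rad) it is effectively at the stop. I'll let go, lift and check.

Call:
{"fn": "send_rows", "kwargs": {
  "steps": [
    {"tx": 0,"ty": 0,"tz": 0,"turn": 0,"grip": 1},
    {"tx": 0,"ty": 0,"tz": 0,"turn": 0,"grip": 1},
    {"tx": 0,"ty": 0,"tz": 0,"turn": 0,"grip": 1},
    {"tx": 0,"ty": 0,"tz": 0,"turn": 0,"grip": 1},
    {"tx": 0,"ty": 0,"tz": 0,"turn": 0,"grip": 1},
    {"tx": 0,"ty": 0,"tz": -0.2,"turn": 0,"grip": 1},
    {"tx": 0,"ty": 0,"tz": -0.5,"turn": 0,"grip": 1},
    {"tx": 0,"ty": 0,"tz": -0.6,"turn": 0,"grip": 1},
    {"tx": 0,"ty": 0,"tz": -0.6,"turn": 0,"grip": 1},
    {"tx": 0,"ty": 0,"tz": -0.5,"turn": 0,"grip": 1},
    {"tx": 0,"ty": 0,"tz": 0,"turn": 0,"grip": 1},
    {"tx": 0,"ty": 0,"tz": 0,"turn": 0,"grip": 1}
  ]
}}

```text
time: 10.92
position: [0.5498, 0.1676, 0.2285]
tool_rot: [-2.08, -2.354, 0.0]
ft_force: [-0.2, 0.2, -0.7]
grip_width: 1.002
grip_force: 0.0
```

```bash
python3 - <<'E'
from h import *
import pickle
delta([.550,.167,.2])
a=save("scene","pics/s3.png");b=save("top","pics/t3.png");w=save("wrist","pics/w4.png")
o=pickle.load(open("d.pkl","rb"))[0]
for e in(o,a):
  g=e["pixels"][213:245,325:357].max(2)<60
  g=cv2.morphologyEx(g.astype(np.uint8),cv2.MORPH_CLOSE,np.ones((5,5)))
  n,l,st,c=cv2.connectedComponentsWithStats(g);i=1+st[1:,4].argmax();print("scene",st[i],c[i])
x=np.hstack([e["pixels"][200:270,300:370] for e in(o,a)]);
x=cv2.resize(x,(800,400),interpolation=cv2.INTER_CUBIC)
cv2.imwrite("pics/c3.png",x[:,:,::-1])
E
```

```text
t 10.925 pos [0.5498 0.1676 0.2285] q7 -0.16 axes
 [[-0.123  0.992 -0.   ]
 [ 0.992  0.123  0.   ]
 [ 0.    -0.    -1.   ]] 
F [-0.2   0.21 -0.69] units [-0.011  0.002  0.475]
scene [  9   8  14  13 126] [14.96825397 14.61111111]
scene [  9   8  14  13 129] [15.08527132 14.52713178]
```

View pics/c3.png

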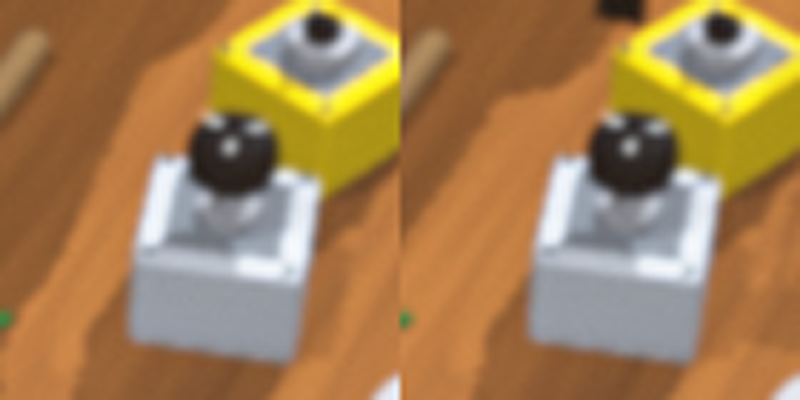

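The head (right half, near (632,155)) is back at its original height, with the dashes in their original places. The gripper is clear of everything, so I'll hand in.

```bash
python3 -c "
from bench import ctrl
print(ctrl.close_job())"
```

```text
the job is handed in; nothing more can be done
None
```

The stop button was pushed until it latched, then twisted clockwise about 56° and released; the last picture shows it fully up and turned back, the start button was not touched, and the job is handed in (no verdict was returned).

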